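# Slide the locked sample carriage to the reader

## Task

Bring the sample vial in front of the reader: press the carriage's lock button with the fingertips and, keeping it down, push the carriage along its rail all the way to the end stop, then let go so that the button springs back up and locks it there. Do not pick up anything: the vial rides in its socket, and the bottle, jar and dish around the stage stay where they are.

Things in the scene. Friction and masses are not known exactly. Their poses are not given: they have to be found in the camera images.
- stage: Fixed white stage on the bench, 110 (x) x 280 (y) x 24 mm; origin: centre of its underside. Its +y is the way the carriage slides to the end stop; its -x side is the near side, with the lock rack (rungs every 12 mm, tops 34 mm above the bench). Yaw within 0.6 rad. End blocks 120 mm either side of the middle, 46 mm high. Reader: white box 50 x 70 x 100 mm high at x +100, y +60 mm in this frame.
- carriage (a joint): Slide of the carriage along the stage's +y, m: 0 at the start, 0.120 at the end stop. Aluminium platform 110 (x) x 90 (y) mm, top 50 mm above the bench; needs about 2 N once unlocked. A catch under the lock button catches the rack at every 12 mm (1.5 mm play) when the button is up, so the carriage is locked; it is free with the button down 5 mm or more.
- lock_button (a joint): How far the lock button is pressed straight down, in m: 0 up, 0.007 fully down. Spring: about 2 N to start it, 6 N fully down. It comes back up by itself when released, if its catch is under a gap of the rack (as it is at the end stop).
- button_top (a point): Centre of the top of the dark grey lock button on the near half of the carriage; moves with the button, axes as the stage's. Rounded rectangle 34 (x) x 36 (y) mm, top 64 mm above the bench when up, 57 mm when fully down, so always above the platform.
- rest_top (a point): Middle of the top edge of the upright aluminium thumb rest on the carriage just ahead of the button (30 mm towards the stage's +y from the button's centre). Plate 44 (x) x 8 (y) mm, top 86 mm above the bench, 22 mm above the raised button; its face towards the button is 26 mm from the button's centre. A finger pressing the button can push it forward or just drag the button by friction.
- socket (a point): Point on the axis of the vial socket on the far half of the carriage, 60 mm in the stage's +x from the button's centre and 80 mm above the bench: where the middle of the seated vial is. The socket is a round cup 44 mm across, its rim 78 mm above the bench.
- vial_mid (a point): Centre, half-way up, of the loose glass vial with a white cap, 25 mm in diameter and 54 mm high, which stands in the socket with 2 mm of side play; its cap's top is 107 mm above the bench. 30 g.
- reagent: Loose white bottle, 56 mm in diameter, 110 mm high, beyond the stage's far (+x) side. Origin: centre of its underside. Bystander.
- jar: Loose amber jar, 52 mm in diameter, 65 mm high, beyond the stage's +y end. Origin: centre of its underside. Bystander.
- dish: Loose clear closed dish, 92 mm in diameter, 16 mm high, on the stage's near (-x) side. Origin: centre of its underside. Bystander.
Things that resemble listed ones, but are neither listed nor needed, are in the scene too. Of the things shaped like the part that bears vial_mid, the clear glass one is meant.

How it is judged (in metres and radians):
On the way, in this order (a step that is already met when the one before it is completed fails the run):
1. the lock button is pressed down at least 4 mm with the carriage still at its start (value of joint lock_button above 0.004 m and value of joint carriage below 0.008 m), for 0.02 s.
2. the carriage slides past the middle with the button down (value of joint lock_button above 0.003 m and value of joint carriage between 0.06 and 0.112 m), for 0.02 s.
3. the carriage reaches the end stop (value of joint carriage above 0.1175 m), for 0.1 s.
At the end, for the whole second after the job is handed in: The carriage is within 2.5 mm of its end stop, the lock button is up again (within 1.5 mm), the vial is at rest and upright in its socket (within 6 mm, 0.2 rad), bottle, jar and dish are within 30 mm of where they were (value of joint carriage above 0.1175 m and value of joint lock_button below 0.0015 m and distance between vial_mid and socket below 0.006 m and angle between vial_mid's own z axis and vertical below 0.2 rad and linear speed of vial below 0.02 m/s and distance of each of reagent, jar, dish from where it was at the start of the episode below 0.03 m); the robot touches nothing.
It fails at once if the vial is lifted or knocked out of its socket (distance between vial_mid and socket above 0.012 m or angle between vial_mid's own z axis and vertical above 0.4 rad).
It fails at once if the bottle, jar or dish is moved, lifted or tipped (distance of any of reagent, jar, dish from where it was at the start of the episode above 0.03 m or angle between any of reagent, jar, dish's own z axis and vertical above 0.4 rad).
It also fails if it takes over 42 s, if anything falls off the work surface, if the arm or the gripper's body presses on something with over 40 N, if the wrist force passes 120 N, or if a joint passes its speed limit or range.

## Robot

A 6-joint arm with a two-finger parallel gripper is mounted at the origin on the work surface. World frame = base frame: x ahead of the robot, y to its left, z up, the work surface at z = 0. Lengths are in mm, angles in rad, forces in N, time in s.
With the tool pointing down it reaches from about 300 to 775 mm from the base axis. Payload 14.6 kg.
Tool frame: the origin (TCP) lies at the very end of the fingers, on their centre line; the grasp point (between the pads) lies 19 mm behind it (manip.grip_point_offset is the distance from the TCP to the grasp point, in mm); z points along the fingers, y is the line along which they close (so a half turn about z gives the same grasp; the last joint's range is limited). The gripper opens to 94 mm and grips with 3 to 60 N. Pads are 16 mm wide; open, the fingers measure 119 mm over their backs; the gripper's body (75 mm by 177 mm) begins 78 mm behind the grasp point.
Start: joints at [-1.234, 0.3, 1.521, -0, 1.321, -0.067], TCP at [216.096, -505.759, 205.446] pointing down, gripper open.
Joint ranges: [-3.03, 3.03], [-0.79, 2.21], [0.23, 2.52], [-1.04, 4.18], [0, 3.07], [-2.55, 2.55]. Speed limits (rad/s): [2.22, 2.22, 2.57, 3.14, 3.14, 3.14].

## Interface

Orientations are given as [roll, pitch, yaw] about the fixed x, y, z axes, in that order (R = Rz(yaw) Ry(pitch) Rx(roll)).
In Python, from cell import telemetry, eyes, manip gives the robot as it stands.
- The arm moves only by the tool play_rows, never from a script. Its arguments are lists of equal length, an entry for each row: "translation": the shift along the world's x, y, z in m, a list of three; "yaw": the turn about the world's z in rad. A call has 1 to 12 rows; each row is the pose to reach, as a shift and turn from the pose commanded when the call began; what a row does not reach only later rows make up. A row lasts 1/8 s, in which the tool goes at most 62.5 mm and 10.7 degrees, less where a joint would pass 70% of its speed; a pose out of reach is approached as far as the arm can. A call with a gripper value outside its range is refused whole. "hand" is the opening, from 0 (shut) to 1 (fully open), set as the call begins (left out, the last holds). The fingers move at their own pace and stop on an object; "force" is the grip in N (left out, the last holds). Time passes only in rows, so rows that repeat a pose let the fingers close. It gives the time, the measured TCP pose, the force, the opening and the grip force at its end, in the units of the state.
- telemetry.read_state(): the state, without advancing time (a new reading comes with each control period).
- eyes.camera(name): name is "scene" or "top" or "wrist"; returns a dict with "pixels" (480x640x3 uint8, red, green, blue), "fx", "fy", "cx", "cy" (pixels), "cam_to_world" (4x4, takes a point from camera to world coordinates); the wrist camera has in their place "T_tool_cam" (4x4, takes a point from camera to tool coordinates, whose origin is the TCP and whose axes are the flange's). Camera axes: x right, y up, looking along -z (the intrinsics and any distortion apply to the point x, -y, -z); pixel columns grow to the right and rows downward; lengths in mm; the calibration is good to about 2 mm. The wrist camera is an equidistant fisheye: a pixel r from the principal point sees the ray r / f radians off the axis. A picture is of the moment at which its call begins: read the wrist's pose just before it. There is no depth.
- manip.sign_off(): hands the job in; it is judged then, once.
The state is a dict: "clock": time; "joints": joint angles; "qd": joint speeds; "effort": joint torques, N m; "eef_pos": TCP position; "eef_rot": TCP orientation; "wrist_force": force on the tool from outside, world axes, zero at the start; "moment": the same for the moment, N m; "finger_gap": finger opening in mm; "finger_force": force on a finger pad.
Only numpy, scipy, OpenCV 4.12 (cv2) and the standard library are available. Lean on these libraries where they do the work, as an engineer would, in place of code of your own. Each camera call takes 0.05 s, during which the arm holds its last target. There are 200 camera calls.

## Working session

There is one attempt and no reset: what is moved stays moved. The work goes in short steps, Python scripts to look and compute and a tool call to move; the robot and the scene stay as the last step left them, time stands still between calls to the robot, and variables do not carry over. Pictures are saved under pics/ and viewed, at most 10 in all, crops included, and the job is handed in when it is done.

Besides the shell and the picture viewer there is one more tool, called as name(argument=value, ...), one argument or row to a line, values as JSON. play_rows: Moves the arm, as the interface text tells. Its arguments: {"type":"object","properties":{"translation":{"type":"array","items":{"type":"array","items":{"type":"number"}}},"yaw":{"type":"array","items":{"type":"number"}},"hand":{"type":"number"},"force":{"type":"number"}},"required":["translation","yaw"]}

```bash
mkdir -p pics
python3 - <<'E'
from cell import telemetry, eyes, manip
import cv2,pickle
for n in("scene","top"):
    c=eyes.camera(n); pickle.dump(c,open(n+".pkl","wb"))
    cv2.imwrite(f"pics/{n}1.png",c["pixels"][:,:,::-1]); print(n,c["fx"],c["cx"],c["cy"],c["cam_to_world"], c.keys())
print(telemetry.read_state())
E
```

```text
scene 553.7402095097916 316.2193055645843 228.7852731453536 [[-4.90585144e-01 -7.18706102e-01  4.92734975e-01  9.60798309e+02]
 [ 8.71392760e-01 -4.04016612e-01  2.78289842e-01  3.06896118e+02]
 [-9.35492289e-04  5.65890552e-01  8.24479841e-01  7.24382016e+02]
 [ 0.00000000e+00  0.00000000e+00  0.00000000e+00  1.00000000e+00]] dict_keys(['pixels', 'fx', 'fy', 'cx', 'cy', 'cam_to_world'])
top 601.7785553052778 317.74462582378146 240.77601640440727 [[-1.81504624e-03  9.88573201e-01 -1.50730660e-01  4.47049954e+02]
 [-9.99799527e-01  1.21165926e-03  1.99859553e-02  7.25732600e+01]
 [ 1.99402140e-02  1.50736718e-01  9.88372819e-01  8.94168323e+02]
 [ 0.00000000e+00  0.00000000e+00  0.00000000e+00  1.00000000e+00]] dict_keys(['pixels', 'fx', 'fy', 'cx', 'cy', 'cam_to_world'])
{'clock': 0.1, 'joints': array([-1.23365092e+00,  3.00358697e-01,  1.52151964e+00,  4.11379594e-05,
        1.32069419e+00, -6.65805364e-02]), 'qd': array([-0.000171  , -0.00059978, -0.00312182,  0.00040535, -0.00103548,
        0.00212514]), 'effort': array([ 4.68132130e-03, -5.32641757e+01, -3.53284514e+01,  7.10295467e-02,
        2.35006335e-02, -7.90301056e-05]), 'eef_pos': array([ 216.00586721, -505.55412543,  204.97397487]), 'eef_rot': array([-3.14061760e+00, -1.04952226e-04,  4.03715692e-01]), 'wrist_force': array([-0.35784594,  0.11075504,  0.4735499 ]), 'moment': array([-0.02117365,  0.05144916, -0.01242899]), 'finger_force': 0.0, 'finger_gap': 93.82076323537211}
```

View pics/top1.png

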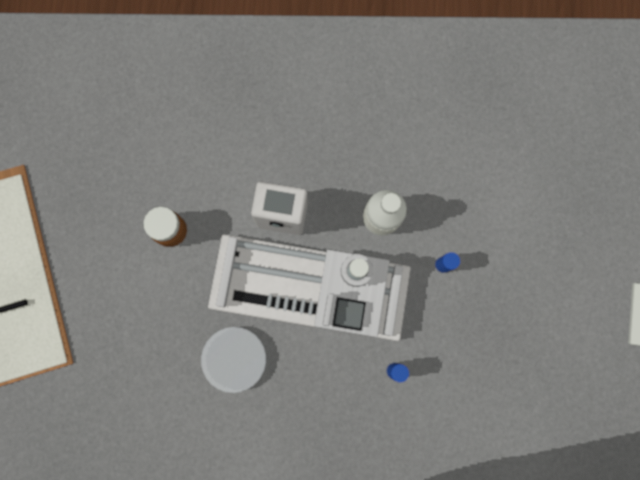

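View pics/scene1.png

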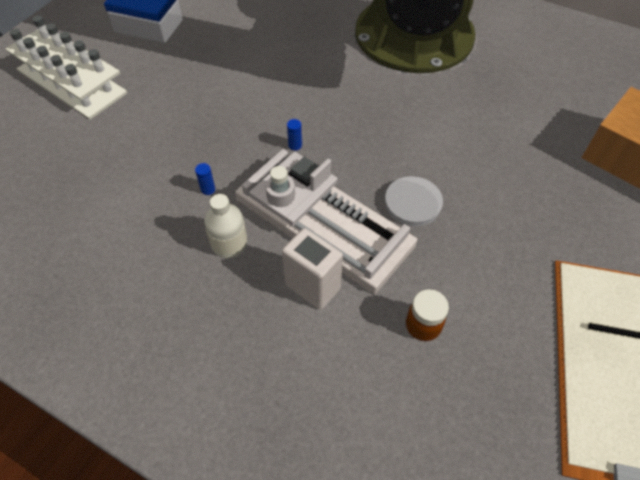

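The top view shows the button at about (349,314), the stage spanning (209..410, 237..340), and +y pointing image-left. The scene view agrees: the rest plate is beside the button on the end-stop side.

```bash
cat > h.py <<'E'
import numpy as np,pickle,cv2
def cast(c,u,v,z):
    T=c["cam_to_world"]; d=T[:3,:3]@np.array([(u-c["cx"])/c["fx"],-(v-c["cy"])/c["fy"],-1]); o=T[:3,3]
    return o+d*(z-o[2])/d[2]
def proj(c,p):
    T=c["cam_to_world"]; q=T[:3,:3].T@(np.asarray(p)-T[:3,3]); return np.array([c["cx"]+c["fx"]*q[0]/-q[2],c["cy"]-c["fy"]*q[1]/-q[2]])
E
python3 - <<'E'
from h import *
c=pickle.load(open("top.pkl","rb")); im=c["pixels"]
g=cv2.cvtColor(im,cv2.COLOR_RGB2GRAY)
roi=np.zeros_like(g); roi[293:335,328:372]=1
m=((g<95)&(roi>0)).astype(np.uint8)
n,l,s,ce=cv2.connectedComponentsWithStats(m)
k=1+np.argmax(s[1:,4]); cn=cv2.findContours((l==k).astype(np.uint8),0,2)[0][0]
r=cv2.minAreaRect(cn); print("btn",s[k],ce[k],r,cast(c,*r[0],64))
# stage outline
w=((g>135)).astype(np.uint8); w[:, :195]=0; w[:,420:]=0; w[:236]=0; w[350:]=0
w[325:, :272]=0
n,l,s,ce=cv2.connectedComponentsWithStats(w); k=1+np.argmax(s[1:,4]); cn=cv2.findContours(cv2.morphologyEx((l==k).astype(np.uint8),cv2.MORPH_CLOSE,np.ones((9,9))),0,2)[0][0]
R=cv2.minAreaRect(cn);B=cv2.boxPoints(R);print("stage",R,B)
for p in B: print(cast(c,*p,24)[:2],cast(c,*p,46)[:2])
o=im[220:360,190:430,::-1].copy(); o=cv2.resize(o,None,fx=3.3,fy=3.3,interpolation=cv2.INTER_CUBIC)
cv2.drawContours(o,[((B-[190,220])*3.3).astype(int)],0,(0,0,255),1)
cv2.drawContours(o,[((cv2.boxPoints(r)-[190,220])*3.3).astype(int)],0,(0,255,0),1)
cv2.imwrite("pics/crop1.png",o)
E
```

```text
btn [333 297  33  33 503] [345.33797217 312.61630219] ((348.7283935546875, 313.22027587890625), (29.580902099609375, 29.32096290588379), 8.972626686096191) [473.1641053   13.45088308  64.        ]
stage ((309.4183654785156, 285.8990783691406), (195.6293182373047, 80.33626556396484), 9.84582233428955) [[206.17572 308.7495 ]
 [219.91302 229.59651]
 [412.661   263.04865]
 [398.9237  342.20166]]
[481.02859513 215.06258274] [480.16953135 211.46010146]
[596.11596284 198.04073284] [592.34720673 194.86860588]
[547.04307602 -83.5128781 ] [544.51500345 -79.56663581]
[433.16685733 -60.87676661] [433.51785624 -57.50282102]
```

View pics/crop1.png

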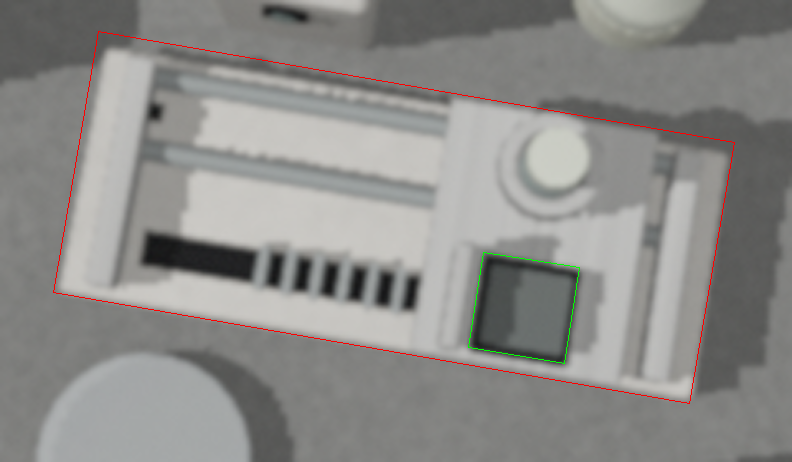

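The crop confirms the button box, the rest on its left and the vial on the far side. The button centre is near (473, 13) and the stage yaw near -0.17. I'll close the fingers and move above the button.

play_rows(
  translation=[
    [0.021,0.043,0],
    [0.043,0.086,0],
    [0.064,0.129,0],
    [0.086,0.173,0],
    [0.107,0.216,0],
    [0.128,0.259,0],
    [0.15,0.302,0],
    [0.171,0.345,0],
    [0.193,0.388,-0.01],
    [0.214,0.431,-0.02],
    [0.235,0.475,-0.035],
    [0.257,0.518,-0.045],
  ],
  yaw=[0.083,0.166,0.25,0.333,0.416,0.5,0.583,0.666,0.75,0.833,0.915,0.995],
  hand=0,
  force=20,
)

```text
clock: 1.6
eef_pos: [473.3, 13.9, 159.7]
eef_rot: [-3.141, 0.0, 1.402]
wrist_force: [0.2, -0.5, 1.6]
finger_gap: -0.0
finger_force: 0.0
```

Run:
```python
from cell import telemetry, eyes
import cv2,pickle,numpy as np
s=telemetry.read_state(); c=eyes.camera("wrist"); pickle.dump((s,c),open("w.pkl","wb"))
print(s["clock"],s["eef_pos"],s["eef_rot"],s["finger_gap"],s["joints"],s["wrist_force"]); print(c["T_tool_cam"],c["fx"],c["cx"],c["cy"])
cv2.imwrite("pics/w1.png",c["pixels"][:,:,::-1])
```

```text
1.6 [473.33386113  13.85583333 159.74240272] [-3.14098129e+00  1.01235572e-04  1.40156660e+00] -0.03331479253870827 [-4.80881575e-02  1.75850098e-01  1.78624608e+00 -2.87822402e-05
  1.18011559e+00  1.21152572e-01] [ 0.24712979 -0.47333563  1.57728665]
[[ 3.07498966e-04  9.72301878e-01  2.33728398e-01  6.85186681e+01]
 [ 9.99999687e-01 -1.28478407e-04 -7.81159139e-04  1.15382381e+00]
 [-7.29493445e-04  2.33728565e-01 -9.72301613e-01 -1.79674957e+02]
 [ 0.00000000e+00  0.00000000e+00  0.00000000e+00  1.00000000e+00]] 371.64829954431775 319.1097275391585 243.00656119334792
```

View pics/w1.png

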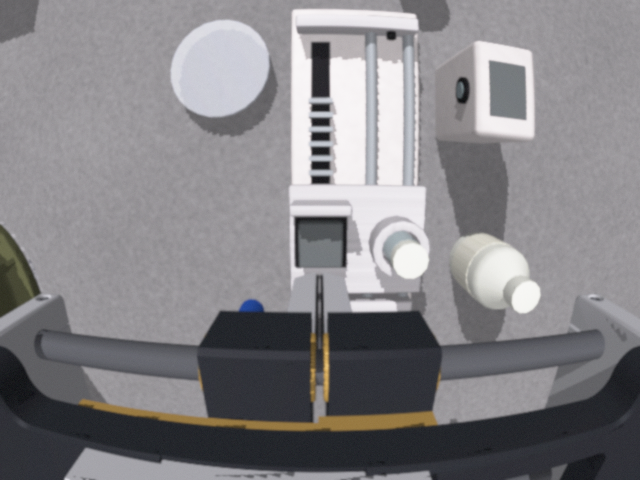

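The wrist view shows the button at about (321,243), the rest bar at (321,211) and the vial at (407,258), with the stage almost aligned with the image. I'll cast these to get the correction.

Run:
```python
import numpy as np,pickle,cv2
from scipy.spatial.transform import Rotation as Ro
s,c=pickle.load(open("w.pkl","rb")); im=c["pixels"]; g=cv2.cvtColor(im,cv2.COLOR_RGB2GRAY)
T=np.eye(4);T[:3,:3]=Ro.from_euler("xyz",s["eef_rot"]).as_matrix();T[:3,3]=s["eef_pos"];T=T@c["T_tool_cam"]
def cast(u,v,z):
    dx,dy=(u-c["cx"])/c["fx"],(v-c["cy"])/c["fy"]; t=np.hypot(dx,dy); k=np.sin(t)/max(t,1e-9)
    d=T[:3,:3]@[dx*k,-dy*k,-np.cos(t)]; return (T[:3,3]+d*(z-T[2,3])/d[2])
m=(g<125).astype(np.uint8); r=np.zeros_like(m); r[214:273,292:350]=1; m*=r
n,l,st,ce=cv2.connectedComponentsWithStats(m);k=1+np.argmax(st[1:,4]);print(st[k],ce[k])
x,y,w,h=st[k][:4]
for p in((x,y),(x+w,y),(x,y+h),(x+w,y+h),(x+w/2-.5,y+h/2-.5)):print(p,cast(*p,64))
print("rest top mid",cast(321.5,209.5,86))
# edges: near stage edge; black slot & rails line directions
ed=cv2.Canny(g,60,150); L=cv2.createLineSegmentDetector(0).detect(g)[0][:,0]
for q in L:
    if np.hypot(q[2]-q[0],q[3]-q[1])>45 and 285<q[0]<430 and 10<q[1]<300 and abs(q[2]-q[0])<15:
        a,b=cast(q[0],q[1],30),cast(q[2],q[3],30);d=a-b; d*=np.sign(d[1]);print(q.round(),-np.arctan2(d[0],d[1]))
```

```text
[ 295  216   53   52 2650] [320.60528302 240.98150943]
(np.int32(295), np.int32(216)) [460.66984178  39.52476739  64.        ]
(np.int32(348), np.int32(216)) [499.94346302  32.83875336  64.        ]
(np.int32(295), np.int32(268)) [453.19489123  -0.6356257   64.        ]
(np.int32(348), np.int32(268)) [493.80167049  -7.57520967  64.        ]
(np.float64(321.0), np.float64(241.5)) [476.63663008  16.82481261  64.        ]
rest top mid [481.51556131  44.22386066  86.        ]
[311. 184. 309.  36.] -0.15994505992744162
[328.  42. 331. 113.] -0.13480730494519072
[348. 204. 345. 276.] -0.19570257877318362
[294. 264. 294. 216.] -0.17097490149205755
[418. 184. 418.  44.] -0.17146133611535685
[323. 274. 323. 388.] -0.16427189640377232
[378.  59. 378. 178.] -0.1664937085745101
[291.  12. 291. 184.] -0.16757633734455868
[402. 184. 402.  63.] -0.16860381321808712
[288. 187. 290. 296.] -0.17101629295541795
[365. 184. 365.  62.] -0.16856893878647106
[373. 182. 373.  44.] -0.1675414045072062
[411. 183. 411.  48.] -0.16761665834305206
[368.  47. 369. 182.] -0.16407560222656534
[406.  51. 407. 183.] -0.16533425046229563
```

play_rows(
  translation=[
    [0.002,0.005,-0.02],
    [0.004,0.01,-0.045],
    [0.004,0.01,-0.07],
    [0.004,0.01,-0.088],
    [0.004,0.01,-0.092],
    [0.004,0.01,-0.092],
    [0.004,0.01,-0.092],
  ],
  yaw=[0,0,0,0,0,0,0],
)

```text
clock: 2.52
eef_pos: [477.5, 22.2, 69.2]
eef_rot: [3.14, -0.0, 1.399]
wrist_force: [-0.3, 0.1, -0.4]
finger_gap: 0.3
finger_force: 0.0
```

Run:
```python
from cell import telemetry, eyes
import cv2
s=telemetry.read_state(); c=eyes.camera("wrist")
print(s["eef_pos"],s["wrist_force"])
cv2.imwrite("pics/w2.png",cv2.resize(c["pixels"][150:330,220:460,::-1],None,fx=3,fy=3))
```

```text
[477.4693666   22.20287646  69.16887355] [-0.27209003  0.05876269 -0.35191112]
```

View pics/w2.png

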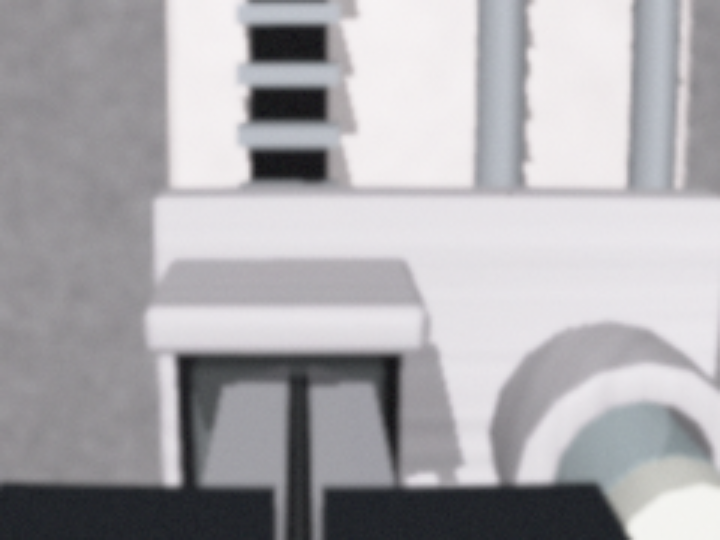

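The fingertips sit centred over the button, close behind the rest (crop x≈300, y≈375). Next I press.

play_rows(
  translation=[
    [0,0,-0.003],
    [0,0,-0.006],
    [0,0,-0.009],
    [0,0,-0.011],
    [0,0,-0.012],
    [0,0,-0.012],
    [0,0,-0.012],
  ],
  yaw=[0,0,0,0,0,0,0],
)

```text
clock: 3.45
eef_pos: [477.3, 22.3, 57.1]
eef_rot: [3.141, -0.0, 1.399]
wrist_force: [-4.4, 1.3, 12.8]
finger_gap: 0.2
finger_force: 6.3
```

play_rows(
  translation=[
    [0.0005,0.003,0],
    [0.0013,0.008,0],
    [0.0025,0.015,0],
    [0.004,0.023,0],
    [0.005,0.031,0],
    [0.0065,0.039,0],
    [0.008,0.047,0],
    [0.009,0.055,0],
    [0.0105,0.063,0],
    [0.012,0.071,0],
    [0.013,0.079,0],
  ],
  yaw=[0,0,0,0,0,0,0,0,0,0,0],
)

```text
clock: 4.82
eef_pos: [490.6, 101.4, 57.1]
eef_rot: [3.14, -0.0, 1.399]
wrist_force: [-0.8, -2.0, 9.6]
finger_gap: 0.8
finger_force: 4.7
```

Run:
```python
from cell import telemetry, eyes
import cv2
s=telemetry.read_state(); c=eyes.camera("wrist")
print(s["eef_pos"],s["wrist_force"])
cv2.imwrite("pics/w3.png",c["pixels"][:,:,::-1])
```

```text
[490.60895849 101.38308131  57.08599288] [-0.82648712 -2.01368784  9.60096564]
```

View pics/w3.png

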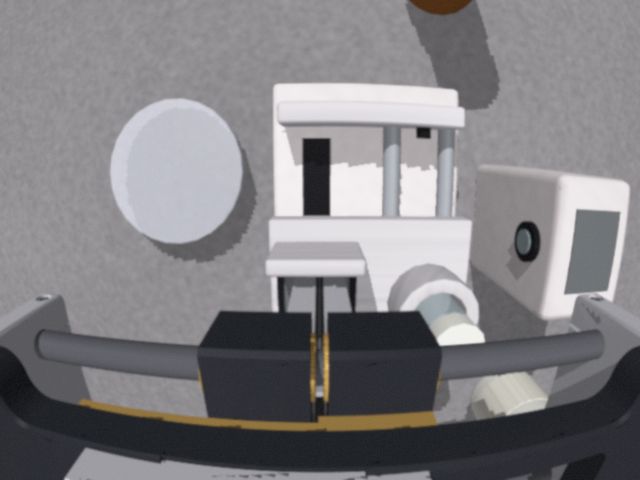

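The carriage has followed about 80 mm with the button down, the vial is seated at (455,325), and the end block is ahead at about (370,113). I'll keep pushing.

play_rows(
  translation=[
    [0.0008,0.005,0],
    [0.002,0.011,0],
    [0.003,0.018,0],
    [0.004,0.025,0],
    [0.005,0.031,0],
    [0.006,0.035,0],
    [0.0063,0.038,0],
    [0.0068,0.041,0],
    [0.007,0.042,0],
    [0.0073,0.044,0],
    [0.0075,0.045,0],
    [0.0075,0.045,0],
  ],
  yaw=[0,0,0,0,0,0,0,0,0,0,0,0],
)

```text
clock: 6.38
eef_pos: [498.1, 145.5, 57.0]
eef_rot: [3.14, 0.001, 1.399]
wrist_force: [-1.1, -7.8, 10.1]
finger_gap: 0.3
finger_force: 5.1
```

play_rows(
  translation=[
    [0.0003,0.002,0],
    [0.0007,0.004,0],
    [0.001,0.006,0],
    [0.001,0.006,0],
    [0.001,0.006,0],
  ],
  yaw=[0,0,0,0,0],
)

```text
clock: 7.0
eef_pos: [498.4, 147.7, 57.0]
eef_rot: [-3.141, 0.008, 1.398]
wrist_force: [-8.5, -40.4, 21.4]
finger_gap: 0.2
finger_force: 21.6
```

play_rows(
  translation=[
    [-0.0003,-0.002,0],
    [-0.0004,-0.0025,0.002],
    [-0.0004,-0.0025,0.005],
    [-0.0004,-0.0025,0.008],
    [-0.0004,-0.0025,0.011],
    [-0.0006,-0.004,0.015],
    [-0.0012,-0.008,0.022],
    [-0.002,-0.012,0.04],
    [-0.002,-0.012,0.08],
    [-0.002,-0.012,0.1],
    [-0.002,-0.012,0.1],
    [-0.002,-0.012,0.1],
  ],
  yaw=[0,0,0,0,0,0,0,0,0,0,0,0],
)

```text
clock: 8.5
eef_pos: [496.3, 140.1, 156.0]
eef_rot: [-3.141, 0.0, 1.399]
wrist_force: [-0.5, 0.0, -0.2]
finger_gap: 0.4
finger_force: 0.0
```

Run:
```python
from cell import telemetry, eyes
import cv2
s=telemetry.read_state(); c=eyes.camera("wrist")
print(s["eef_pos"],s["wrist_force"])
cv2.imwrite("pics/w4.png",c["pixels"][:,:,::-1])
```

```text
[496.27039339 140.14270092 155.99921653] [-0.47736637  0.04758396 -0.24759085]
```

View pics/w4.png

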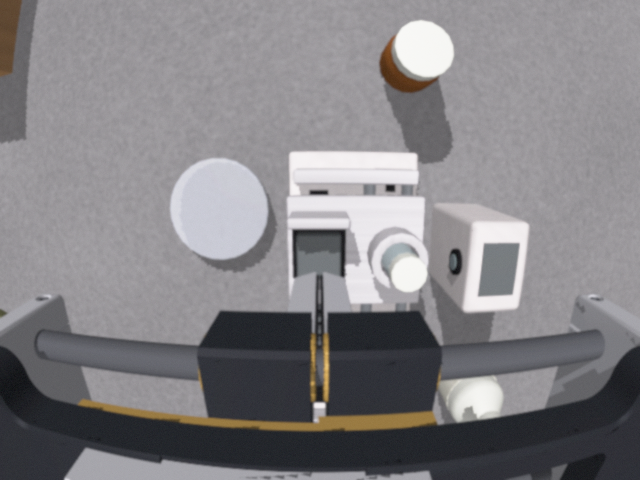

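The vial is upright in its socket, and nothing else has moved. I'll check the travel numerically with a fresh picture.

Run:
```python
import numpy as np,pickle,cv2
from cell import telemetry, eyes
from scipy.spatial.transform import Rotation as Ro
def run(s,c,r0):
    T=np.eye(4);T[:3,:3]=Ro.from_euler("xyz",s["eef_rot"]).as_matrix();T[:3,3]=s["eef_pos"];T=T@c["T_tool_cam"]
    def cast(u,v,z):
        dx,dy=(u-c["cx"])/c["fx"],(v-c["cy"])/c["fy"]; t=np.hypot(dx,dy); k=np.sin(t)/max(t,1e-9)
        d=T[:3,:3]@[dx*k,-dy*k,-np.cos(t)]; return (T[:3,3]+d*(z-T[2,3])/d[2])
    g=cv2.cvtColor(c["pixels"],cv2.COLOR_RGB2GRAY)
    col=g[r0-40:r0+30,305:336].mean(1).astype(int); print(r0-40,col)
    v=r0-15+np.argmin(np.diff(g[r0-15:r0+15,305:336].mean(1)))+.5
    print("rest->dark edge row",v,cast(320,v,86)[:2])
    print(g[r0+15:r0+22,285:355].mean(0).astype(int))
    return cast(320,v,86)[:2]
s,c=pickle.load(open("w.pkl","rb")); a=run(s,c,216)
s=telemetry.read_state(); c=eyes.camera("wrist"); b=run(s,c,229)
print((b-a)@[.167,.986])
```

```text
176 [133 109 104 104 105 105 113 138 174 207 225 231 232 232 232 232 232 232
 233 233 232 230 225 214 194 183 179 178 183 200 223 231 233 232 229 226
 223 219 204 171 121  69  35  32  41  49  57  66  74  81  84  84  84  84
  84  84  83  84  84  84  84  84  87  94 103 113 119 121 122 121]
rest->dark edge row 216.5 [479.67780191  39.57632567]
[157 158 157 159 177 205 220 223 207 152  83  43  51  76  94  94  88  84
  83  84  83  83  84  83  84  83  84  84  84  84  84  84  84  84  84  84
  84  84  83  84  84  84  83  84  84  84  84  84  84  84  84  85  85  84
  84  80  74  62  42  29  38  83 131 155 161 162 162 162 163 163]
189 [161 135 107  93 100 132 171 205 223 230 232 232 233 233 233 233 233 233
 233 231 227 218 200 186 181 179 178 179 187 206 224 231 233 231 229 226
 223 219 205 169 114  62  40  43  51  58  67  75  81  83  84  85  84  84
  84  84  84  84  83  84  85  88  94 103 112 118 121 121 121 121]
rest->dark edge row 228.5 [501.23162462 158.29163971]
[151 154 167 191 214 221 207 156  92  49  46  66  85  93  90  86  85  85
  84  85  85  83  82  84  83  83  83  84  84  83  84  84  84  84  83  84
  85  86  85  87  86  86  87  88  85  85  85  84  85  85  85  85  84  83
  78  67  50  35  27  46  91 135 156 161 162 162 162 162 162 162]
120.65278803786728
```

```bash
python3 -c "
from cell import manip; print(manip.sign_off())"
```

```text
the job is handed in; nothing more can be done
None
```

I pressed the lock button, slid the carriage to the end stop (camera measured about 120.6 mm of travel), then released it and handed the job in. In the last picture the button looked up, the vial stood upright in its socket, and the jar, dish and bottle showed no sign of having moved. No verdict came back.

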